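# Lamp on, zero the readout, lock the zero

### The arm

A 6-joint arm with a two-finger parallel gripper is mounted at the origin on the work surface. World frame = base frame: x ahead of the robot, y to its left, z up, the work surface at z = 0. Lengths are in mm, angles in rad, forces in N, time in s.
With the tool pointing down it reaches from about 350 to 950 mm from the base axis. Payload 17.4 kg.
Tool frame: the origin (TCP) lies at the centre of the arm's flange, where the gripper is bolted on; the fingertips stand 186 mm ahead of it and the grasp point (between the pads) lies 167 mm ahead of it; z points along the fingers, y is the line along which they close (so a half turn about z gives the same grasp; the last joint's range is limited). The gripper opens to 93 mm and grips with 3 to 60 N. Pads are 15 mm wide; open, the fingers measure 128 mm over their backs; the gripper's body (75 mm by 188 mm) begins 65 mm behind the grasp point.
Start: joints at [1.203, 0.116, 1.442, -0, 1.584, -0.038], TCP at [218.61, 638.627, 404.746] pointing down, gripper open.
Joint ranges: [-2.83, 2.83], [-0.83, 2.19], [0.07, 2.5], [-1.14, 4.28], [0.01, 3], [-2.97, 2.97]. Speed limits (rad/s): [1.89, 1.89, 2.22, 3.14, 3.14, 3.14].

### API

Orientations are given as a 3x3 rotation matrix whose columns are the frame's x, y, z axes.
In Python, from station import env, eyes, ticket gives the robot as it stands.
- The arm moves only by the tool carry_out, never from a script. Its argument "moves" is a list of rows, each a list of 6 numbers: the shift along the tool's x, y, z in mm, then the turn, a rotation vector about the tool's x, y, z in rad. A call has exactly 5 rows; each row shifts and turns the commanded pose from where the row before left it, along the tool's axes as they then stand; what a row does not reach is not made up. A row lasts 1/10 s, in which the tool goes at most 50 mm and 8.59 degrees, less where a joint would pass 70% of its speed; a pose out of reach is approached as far as the arm can. A call with a gripper value outside its range is refused whole. "gripper" is the closure, from 0 (fully open) to 1 (shut), set as the call begins (left out, the last holds). The fingers move at their own pace and stop on an object; "newtons" is the grip in N (left out, the last holds). Time passes only in rows, so rows that do not move let the fingers close, or fill a call up. It gives the time, the measured TCP pose, the force, the opening and the grip force at its end, in the units of the state.
- env.read_state(): the state, without advancing time (a new reading comes with each control period).
- eyes.grab_frame(name): name is "scene" or "side" or "wrist"; returns a dict with "pixels" (420x560x3 uint8, blue, green, red), "fovy" (degrees; the focal length in pixels is half the picture's height over the tangent of half this angle, whatever the lens; pixels are square), "cx", "cy" (the principal point, pixels), "k1" (the pictures are not rectified: a ray, as slopes to the right and down, at radius r is drawn at 1 + k1 r^2 times it, then the intrinsics apply), "R" (3x3) and "t" (3): a world point X has camera coordinates R X + t. Camera axes: x right, y down, z forward; pixel columns grow to the right and rows downward; lengths in mm; the calibration is good to about 2 mm. A picture is of the moment at which its call begins. There is no depth.
- ticket.job_done(): hands the job in; it is judged then, once.
The state is a dict: "time": time; "q": joint angles; "joint_vel": joint speeds; "tau": joint torques, N m; "position": TCP position; "ee_rot": TCP orientation; "contact_force": force on the tool from outside, world axes, zero at the start; "wrist_torque": the same for the moment, N m; "grip_width": finger opening in mm; "grasp_force": force on a finger pad.
Only numpy, scipy, OpenCV 4.12 (cv2) and the standard library are available. Lean on these libraries where they do the work, as an engineer would, in place of code of your own. Each camera call takes 0.05 s, during which the arm holds its last target. There are 200 camera calls.

### The job

Get the measuring bench ready, pressing with closed fingers: first switch the lamp on by pushing the raised end of the white rocker on the grey lamp box fully down, then press the round key of the readout fully in and let it come back up, and last push the readout's long bar latch fully down so it stays down. Keep to that order and press no other key. Pick nothing up: do not lift or shove the loose lamp box and leave the brass fittings and the black objective standing where they are; finish clear of everything.

Things in the scene. Friction and masses are not known exactly. Their poses are not given: they have to be found in the camera images.
- readout: Readout console, fixed: grey box 190 mm (own x) by 260 mm (own y), black deck 46 mm high, low screen ridge to 68 mm at own x 68 to 98 mm. Origin on the bench, own x away from the robot, turned up to 0.25 rad. White keys: far row (own x +12 mm; y -65, 0, +65 mm) round, square, narrow in any order; near row (x -50 mm; y -52, +52 mm) long and short bar in either order.
- round_key_top (a point): Centre of the top face of the round key, 30 mm diameter, the zeroing key. At rest its top is 59 mm above the bench, 13 mm above the deck. It moves straight down and springs back when let go.
- round_key (a joint): Travel of the round key in m: 0 up, 0.006 fully in. Spring: about 1.5 N to start, 4 N fully in.
- long_bar_top (a point): Centre of the top face of the long bar latch, 20 mm (console x) by 80 mm (console y), top 59 mm above the bench when up. Moves straight down.
- long_bar (a joint): Travel of the long bar in m: 0 up, 0.006 fully down. No spring: it resists with about 3.5 N and stays where it is pushed to.
- square_key_top (a point): Centre of the top face of the square key, 29 by 29 mm, same height and spring as the round key. Not to be pressed.
- square_key (a joint): Travel of the square key in m: 0 up, 0.006 fully in.
- narrow_key_top (a point): Centre of the top face of the narrow key, 38 mm (console x) by 15 mm (console y), same height and spring as the round key. Not to be pressed.
- narrow_key (a joint): Travel of the narrow key in m: 0 up, 0.006 fully in.
- short_bar_top (a point): Centre of the top face of the short bar, 20 mm (console x) by 36 mm (console y), same height as the long bar and staying where pushed like it. Not to be pressed.
- short_bar (a joint): Travel of the short bar in m: 0 up, 0.006 fully down.
- lamp_box: Lamp supply, loose grey box 130 mm (own x) by 68 mm (own y), top 50 mm high, 0.6 to 1.1 kg, left or right of the readout, turned up to 0.6 rad. Origin under its centre. On top: a dial (24 mm wide, to 62 mm) at own x -42 mm; the white rocker, pivot at own x +18 mm, 67 mm high, between two black cheeks 62 mm long, to 66 mm high, 32 mm apart.
- rocker_press (a point): Place to press the white rocker: on its upper face, 18 mm from the pivot towards the raised end, the end away from the dial (lamp box +x). Rocker 54 mm long (box x), 30 mm wide, 12 mm thick. This point is 77 mm above the bench when off, 68 mm when on; it moves with the rocker.
- rocker (a joint): Angle of the rocker in rad: 0 off (end away from the dial fully up), 0.5 on (that end fully down). Starts at 0 to 0.06. Needs about 3.5 N at the press point and stays where it is pushed to.
- stage: Rotary stage, fixed: black base 150 by 150 mm, 35 mm high, with a round metal table to 50 mm height; on the other side of the readout from the lamp box. Origin under its centre. Not part of the work.
- fitting_a: Brass hexagonal fitting, loose, 27 mm wide, 40 mm tall, standing on the rotary stage. Origin at the centre of its foot, z up. Leave alone.
- fitting_b: A second such brass fitting, standing on the bench between the robot and the readout. Origin at the centre of its foot. Leave alone.
- objective: Black microscope objective, loose, 34 mm diameter, 45 mm tall, standing on the bench between the robot and the readout. Origin at the centre of its foot. Leave alone.
Not all that is in view belongs to the job. Of the things like the lamp_box, leave any that is turquoise; of the rest the larger one is meant.

How it is judged (in metres and radians):
On the way, in this order (a step that is already met when the one before it is completed fails the run):
1. the rocker is pushed on (value of joint rocker above 0.42 rad), for 0.1 s.
2. the round key is pressed fully in (value of joint round_key above 0.0045 m), for 0.1 s.
3. the round key has come back up (value of joint round_key below 0.001 m), for 0.05 s.
4. the long bar is pushed fully down (value of joint long_bar above 0.0045 m), for 0.1 s.
At the end, for the whole second after the job is handed in: Rocker on (over 0.42 of 0.5 rad), round key back up (under 1 mm), long bar down (over 4.5 of 6 mm), the other keys and the short bar up, the lamp box flat and at rest within 30 mm of its start, the fittings and objective upright within 15 mm of theirs (value of joint rocker above 0.42 rad and value of joint each of round_key, square_key, narrow_key below 0.001 m and value of joint long_bar above 0.0045 m and value of joint short_bar below 0.0015 m and linear speed of lamp_box below 0.01 m/s and distance of lamp_box from where it was at the start of the episode below 0.03 m and angle between lamp_box's own z axis and vertical below 0.05 rad and distance of each of fitting_a, fitting_b, objective from where it was at the start of the episode below 0.015 m and angle between each of fitting_a, fitting_b, objective's own z axis and vertical below 0.1 rad); the robot touches nothing.
It fails at once if a readout key or bar that belongs later is pressed while the lamp is off (value of joint rocker below 0.4 rad and value of joint any of round_key, long_bar above 0.002 m).
It fails at once if a wrong key is pressed (value of joint any of square_key, narrow_key, short_bar above 0.0025 m).
It fails at once if the lamp box is lifted, tipped or shoved (height (world z) of lamp_box above 0.01 m or angle between lamp_box's own z axis and vertical above 0.15 rad or distance of lamp_box from where it was at the start of the episode above 0.03 m).
It fails at once if a fitting or the objective is lifted or disturbed (distance of any of fitting_a, fitting_b, objective from where it was at the start of the episode above 0.02 m or angle between any of fitting_a, fitting_b, objective's own z axis and vertical above 0.3 rad).
It also fails if it takes over 48 s, if anything falls off the work surface, if the arm or the gripper's body presses on something with over 40 N, if the wrist force passes 120 N, or if a joint passes its speed limit or range.

## Working session

There is one attempt and no reset: what is moved stays moved. The work goes in short steps, Python scripts to look and compute and a tool call to move; the robot and the scene stay as the last step left them, time stands still between calls to the robot, and variables do not carry over. Pictures are saved under pics/ and viewed, at most 10 in all, crops included, and the job is handed in when it is done.

Besides the shell and the picture viewer there is one more tool, called as a command line: name --pt "numbers of a row" for each row, then --argument value for the rest. carry_out: Moves the arm, as the interface text tells. Its arguments: {"type":"object","properties":{"moves":{"type":"array"},"gripper":{"type":"number"},"newtons":{"type":"number"}},"required":["moves"]}

```bash
mkdir -p pics; ls; cat > h.py <<'E'
import numpy as np, cv2, pickle
from station import env, eyes, ticket
def grab(n):
    f=eyes.grab_frame(n); pickle.dump(f,open(f'pics/{n}.pkl','wb')); return f
def load(n): return pickle.load(open(f'pics/{n}.pkl','rb'))
def K(f):
    F=f['pixels'].shape[0]/2/np.tan(np.radians(f['fovy'])/2)
    return np.array([[F,0,f['cx']],[0,F,f['cy']],[0,0,1.]]),np.array([f['k1'],0,0,0.])
def ray(f,uv):
    k,d=K(f); p=cv2.undistortPoints(np.array(uv,float).reshape(-1,1,2),k,d)[:,0]
    R=np.array(f['R']); c=-R.T@np.array(f['t'])
    return c, np.c_[p,np.ones(len(p))]@R
def plane(f,uv,z):
    c,v=ray(f,uv); return c+v*((z-c[2])/v[:,2])[:,None]
def proj(f,X):
    k,d=K(f); return cv2.projectPoints(np.array(X,float).reshape(-1,3),cv2.Rodrigues(np.array(f['R']))[0],np.array(f['t'],float),k,d)[0][:,0]
E
python3 - <<'E'
from h import *
s=env.read_state(); print({k:np.round(s[k],3).tolist() for k in s})
for n in ('scene','side'):
    f=grab(n); cv2.imwrite(f'pics/{n}0.png',f['pixels']); print(n,f['fovy'],f['k1'],f['cx'],f['cy'],-np.array(f['R']).T@f['t'])
f=grab('wrist'); cv2.imwrite('pics/wrist0.png',f['pixels'])
E
```

```text
pics
{'time': 0.0, 'q': [1.203, 0.116, 1.442, 0.0, 1.584, -0.038], 'joint_vel': [0.002, -0.001, -0.0, 0.001, -0.001, -0.001], 'tau': [-0.0, -72.127, -62.26, 0.078, 0.024, -0.0], 'position': [218.601, 638.626, 404.0], 'ee_rot': [[-0.946, 0.324, -0.0], [0.324, 0.946, -0.001], [0.0, -0.001, -1.0]], 'contact_force': [-0.249, -1.001, -0.266], 'wrist_torque': [0.008, 0.036, -0.019], 'grasp_force': 0.0, 'grip_width': 92.906}
scene 54.04848147783415 -0.05405075675413127 280.9727626483938 208.91644605357237 [891.63269114 463.15528412 849.57254041]
side 52.308911184148116 0.00999009702282305 282.3600570060516 205.4195667054088 [ 256.02245504 -905.11294935  563.55728946]
```

View pics/scene0.png

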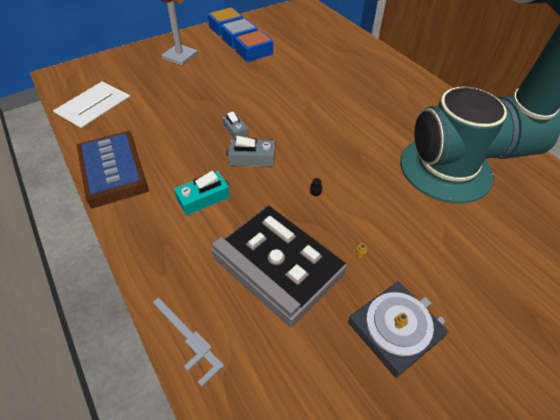

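View pics/side0.png

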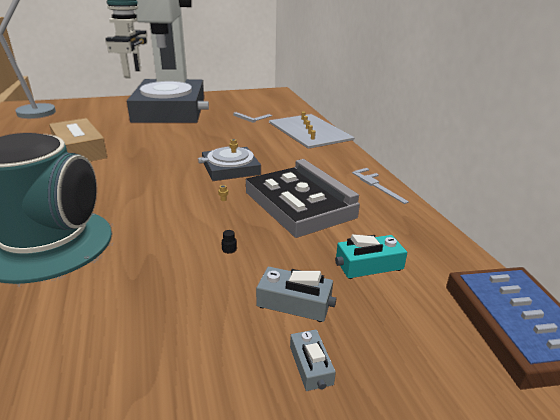

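Scene view: three rocker boxes, turquoise at (203,192), larger grey at (251,151) and small grey at (236,124). The larger grey is meant, since turquoise is excluded and it is the larger of the rest. On the readout, the round key is at (277,257), square (297,274), narrow (257,240), long bar (279,229) and short bar (311,254). Next: one enlarged crop to confirm, then measure.

```bash
python3 - <<'E'
from h import *
a=load('scene'); b=load('side')
ca=cv2.resize(a['pixels'][95:220,160:300],None,fx=4,fy=4,interpolation=cv2.INTER_CUBIC)[:,:400] if 0 else cv2.resize(a['pixels'][100:220,170:290],(400,400),interpolation=cv2.INTER_CUBIC)
cb=cv2.resize(b['pixels'][250:400,245:345],(400,600),interpolation=cv2.INTER_CUBIC)[:400] if 0 else cv2.resize(b['pixels'][225:345,235:355],(400,400),interpolation=cv2.INTER_CUBIC)
cv2.imwrite('pics/crop1.png',np.hstack([ca,cb]))
for n,f,roi in (('scene',a,(160,100,350,330)),('side',b,(230,160,420,400))):
    hsv=cv2.cvtColor(f['pixels'],cv2.COLOR_BGR2HSV); m=cv2.inRange(hsv,(0,0,195),(180,50,255))
    M=np.zeros_like(m); x0,y0,x1,y1=roi; M[y0:y1,x0:x1]=m[y0:y1,x0:x1]
    N,l,st,c=cv2.connectedComponentsWithStats(M)
    for i in range(1,N):
        if st[i,4]>15:
            P=plane(f,[c[i]],59)[0]; print(n,np.round(c[i],1),st[i].tolist(),np.round(P))
E
```

```text
scene [232.2 116.2] [228, 112, 9, 10, 56] [ 454. -478.   59.]
scene [245.  141.1] [237, 136, 18, 10, 131] [ 477. -356.   59.]
scene [206.1 179. ] [196, 171, 21, 17, 178] [ 640. -277.   59.]
scene [185.5 190.7] [182, 188, 8, 6, 26] [ 704. -268.   59.]
scene [278.6 227.1] [265, 216, 28, 23, 210] [562. -40.  59.]
scene [256.  238.8] [249, 233, 15, 13, 79] [626. -39.  59.]
scene [310.8 252. ] [303, 246, 16, 13, 107] [538.  60.  59.]
scene [275.8 254.9] [270, 250, 13, 11, 111] [610.  24.  59.]
scene [296.9 272.1] [289, 265, 17, 15, 139] [595.  87.  59.]
side [238.7 162.2] [230, 160, 19, 5, 37] [481. 201.  59.]
side [289. 175.] [283, 173, 13, 5, 45] [595.  86.  59.]
side [271.6 181.8] [266, 179, 12, 7, 42] [538.  58.  59.]
side [302.2 184.7] [297, 183, 11, 5, 44] [610.  22.  59.]
side [386.1 189.4] [374, 184, 27, 14, 30] [811. -56.  59.]
side [293.1 199. ] [282, 192, 23, 15, 120] [563. -44.  59.]
side [316.5 195.1] [310, 193, 14, 5, 36] [626. -40.  59.]
side [365.5 238.8] [353, 234, 27, 10, 161] [ 656. -247.   59.]
side [390.6 240.2] [385, 237, 12, 7, 39] [ 705. -266.   59.]
side [273.2 274.4] [267, 271, 13, 8, 60] [ 436. -309.   59.]
side [304.5 275.6] [289, 271, 31, 10, 281] [ 491. -327.   59.]
side [306.4 334.9] [302, 332, 10, 7, 48] [ 445. -464.   59.]
side [314.7 350.6] [306, 343, 19, 16, 185] [ 447. -496.   59.]
```

View pics/crop1.png

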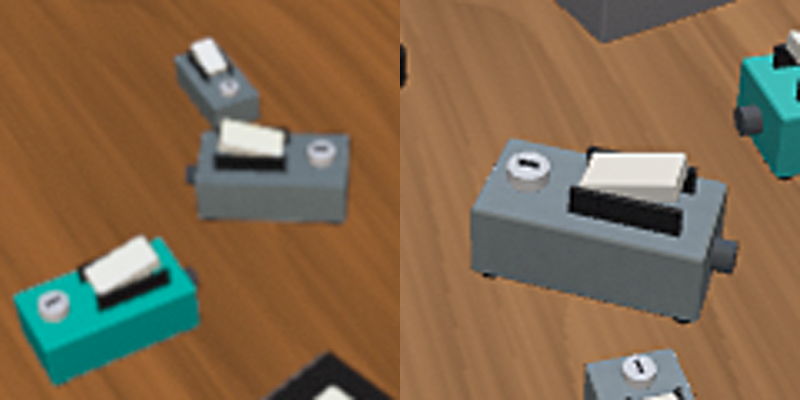

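Side crop confirms it: the larger grey box's rocker has its raised end at +x, away from the dial. Side view (273,274) is the dial and (304,276) the rocker. The readout keys agree across views within 2–4 mm. Now I'll compute the geometry and plan.

```bash
cat >> h.py <<'E'
def tri(pa,pb):
    (c1,v1),(c2,v2)=ray(load('scene'),[pa]),ray(load('side'),[pb]); v1=v1[0];v2=v2[0]
    s=np.linalg.lstsq(np.c_[v1,-v2],c2-c1,rcond=None)[0]; p,q=c1+s[0]*v1,c2+s[1]*v2
    return (p+q)/2,np.linalg.norm(p-q)
def go(X,yaw=None):
    """remaining shift in tool axes to fingertips at X (mm), tool y axis yaw"""
    s=env.read_state(); R=np.array(s['ee_rot']); p=np.array(s['position'])
    d=np.array(X)+[0,0,186]-p; print('t',round(s['time'],2),'pos',np.round(p,1),'F',np.round(s['contact_force'],1),'tool shift',np.round(R.T@d,1))
    if yaw is not None:
        y=[np.cos(yaw),np.sin(yaw),0]; T=np.c_[np.cross(y,[0,0,-1]),y,[0,0,-1]]
        print('turn',np.round(cv2.Rodrigues(R.T@T)[0].ravel(),3),'q',np.round(s['q'],2),'w',round(s['grip_width'],1))
E
python3 - <<'E'
from h import *
a=load('scene'); b=load('side')
hsv=cv2.cvtColor(a['pixels'],cv2.COLOR_BGR2HSV); m=cv2.inRange(hsv,(0,0,150),(180,50,255)); M=m*0; M[138:155,259:274]=m[138:155,259:274]
N,l,st,c=cv2.connectedComponentsWithStats(M); print(st[1:].tolist(),c[1:])
i=1+np.argmax(st[1:,4]); D,e=tri(c[i],[273.2,274.0]); print('dial',D,e)
R,e=tri([245,141.1],[304.5,275.6]); print('rocker',R,e,np.hypot(*(R-D)[:2]))
print('box yaw',np.arctan2(*(R-D)[1::-1]))
for p,q in (([278.6,227.1],[293.1,199]),([275.8,254.9],[302.2,184.7]),([296.9,272.1],[289,175]),([256,238.8],[316.5,195.1]),([310.8,252],[271.6,181.8])): print(tri(p,q))
go([490,-330,170],1.571-.3)
E
```

```text
[[262, 142, 9, 8, 49]] [[265.97959184 145.34693878]]
dial [ 435.89583715 -307.91271666   59.44824953] 1.0702756887065323
rocker [ 484.54484295 -342.35125974   72.1821425 ] 0.7503005923033109 59.60485730460249
box yaw -0.6160071168052148
(array([562.7375719 , -41.50797373,  57.70042842]), np.float64(2.581144173027543))
(array([610.33872274,  23.4476446 ,  58.52886714]), np.float64(0.5568214096543542))
(array([594.81369538,  86.91671916,  58.55661869]), np.float64(0.5039899285977383))
(array([625.88669907, -39.45270058,  58.69048985]), np.float64(0.4721270110255462))
(array([537.75858874,  59.42245539,  58.44143065]), np.float64(0.7579875958642188))
t 0.15 pos [218.6 638.6 404.2] F [ 0.8 -0.  -0.4] tool shift [-570.4 -828.5   48.9]
turn [-0.001 -0.    -0.03 ] q [ 1.2   0.12  1.44  0.    1.58 -0.04] w 92.8
```

carry_out --pt "-28 -41 0 0 0 0" --pt "-28 -41 0 0 0 0" --pt "-28 -41 0 0 0 0" --pt "-28 -41 0 0 0 0" --pt "-28 -41 0 0 0 0" --gripper 1 --newtons 20

```text
time: 0.65
position: [284.6, 397.5, 404.4]
ee_rot: [[-0.946, 0.323, -0.0], [0.323, 0.946, -0.0], [-0.0, -0.0, -1.0]]
contact_force: [1.6, -0.5, 0.9]
grip_width: 57.5
grasp_force: 0.0
```

carry_out --pt "-28 -41 0 0 0 0" --pt "-28 -41 0 0 0 0" --pt "-28 -41 0 0 0 0" --pt "-28 -41 0 0 0 0" --pt "-28 -41 0 0 0 0"

```text
time: 1.15
position: [350.4, 158.2, 404.8]
ee_rot: [[-0.946, 0.323, 0.001], [0.323, 0.946, 0.0], [-0.001, 0.0, -1.0]]
contact_force: [1.8, 0.1, -0.1]
grip_width: 17.6
grasp_force: 0.0
```

carry_out --pt "-28 -41 0 0 0 0" --pt "-28 -41 0 0 0 0" --pt "-28 -41 0 0 0 0" --pt "-28 -41 0 0 0 0" --pt "-28 -41 0 0 0 0"

```text
time: 1.65
position: [416.5, -81.5, 404.9]
ee_rot: [[-0.946, 0.324, 0.001], [0.324, 0.946, -0.0], [-0.001, 0.0, -1.0]]
contact_force: [1.3, 1.2, -0.4]
grip_width: 0.8
grasp_force: 0.0
```

```bash
python3 - <<'E'
from h import *
go([490,-345,170],.97)
E
```

```text
t 1.65 pos [416.5 -81.5 404.9] F [ 1.3  1.2 -0.4] tool shift [-154.9 -225.4   49. ]
turn [0.    0.001 0.271] q [-0.25 -0.45  1.94  0.    1.65 -1.49] w 0.8
```

carry_out --pt "-28 -41 0 0 0 0" --pt "-28 -41 0 0 0 0" --pt "-28 -41 0 0 0 0" --pt "-28 -41 0 0 0 0" --pt "-28 -41 0 0 0 0"

```text
time: 2.15
position: [482.9, -320.8, 404.5]
ee_rot: [[-0.946, 0.324, 0.0], [0.324, 0.946, 0.0], [-0.0, 0.0, -1.0]]
contact_force: [0.8, 0.6, 0.3]
grip_width: 0.5
grasp_force: 0.0
```

carry_out --pt "-15 -20 10 0 0 0" --pt "0 0 20 0 0 0.14" --pt "0 0 19 0 0 0.13" --pt "0 0 0 0 0 0" --pt "0 0 0 0 0 0"

```text
time: 2.65
position: [490.6, -342.3, 356.1]
ee_rot: [[-0.828, 0.561, -0.0], [0.561, 0.828, 0.0], [0.0, 0.0, -1.0]]
contact_force: [-0.4, -0.5, 0.2]
grip_width: 0.7
grasp_force: 0.0
```

```bash
python3 - <<'E'
from h import *
go([500,-352,90],.97)
f=grab('wrist'); 
P=np.array([[435.9,-307.9,61],[500,-352,77]]); print(proj(f,P))
cv2.imwrite('pics/wrist1.png',f['pixels'])
E
```

```text
t 2.65 pos [ 490.6 -342.3  356.1] F [-0.4 -0.5  0.2] tool shift [-13.3  -2.8  80.1]
turn [ 0.    -0.     0.005] q [-0.65 -0.03  1.67 -0.    1.5  -1.63] w 0.7
[[276.70305004 126.88923843]
 [276.03680564 231.83659652]]
```

View pics/wrist1.png

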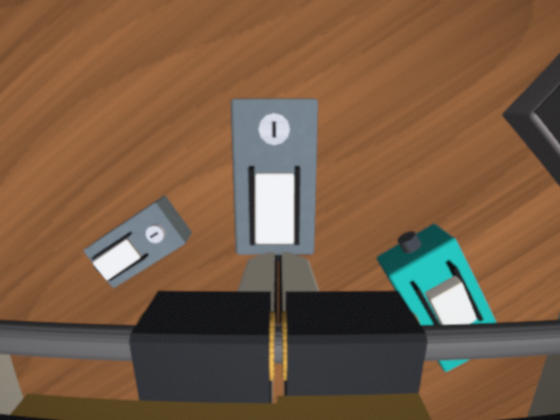

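Wrist view: dial at (274,129), white rocker spanning columns 255–295 and rows 173–244, box top edge row 98 to about row 254, and fingertips below that. Everything is aligned with the tool. Measuring.

```bash
python3 - <<'E'
from h import *
f=load('wrist'); hsv=cv2.cvtColor(f['pixels'],cv2.COLOR_BGR2HSV)
m=cv2.inRange(hsv,(0,0,185),(180,50,255)); M=m*0; M[100:256,225:325]=m[100:256,225:325]
N,l,st,c=cv2.connectedComponentsWithStats(M)
for i in range(1,N):
    if st[i,4]>100: print(st[i].tolist(),np.round(c[i],1))
c0,v=ray(f,[[280,210]]); print('cam',c0)
D=plane(f,[[274,129]],62)[0]
e1=plane(f,[[232,98],[318,98]],50); e2=plane(f,[[235,254],[315,254]],50)
print('dial',D,'far end',e1,'near',e2)
print('len',np.linalg.norm(e1.mean(0)-e2.mean(0)),'wid',np.linalg.norm(e1[0]-e1[1]),np.linalg.norm(e2[0]-e2[1]))
u=e2.mean(0)-e1.mean(0); yaw=np.arctan2(u[1],u[0]); ce=(e1.mean(0)+e2.mean(0))/2
R=plane(f,[[275,173],[275,244]],[66.5,78.5][0]); R2=plane(f,[[275,244]],79)
print('rocker ends',R[0],R2); print('yaw',yaw,'centre',ce)
U=np.array([np.cos(yaw),np.sin(yaw),0])
print('own x: dial',(D-ce)@U,'rock',(R[0]-ce)@U,(R2[0]-ce)@U)
for X in (ce+38*U,): print('press',X); go([X[0],X[1],90],yaw+np.pi/2)
E
```

```text
[258, 113, 32, 32, 703] [273.8 128.7]
[256, 174, 38, 70, 2653] [274.5 208.5]
cam [ 426.02364476 -300.19782405  336.69196211]
dial [ 436.0134555  -310.42504599   62.        ] far end [[ 398.8073003  -324.31508674   50.        ]
 [ 435.95107309 -269.59125538   50.        ]] near [[ 504.56622841 -398.10066209   50.        ]
 [ 543.30351751 -340.95077075   50.        ]]
len 128.92202533485184 wid 66.1389263314381 69.0412025243558
rocker ends [ 463.42680762 -328.14247578   66.5       ] [[ 507.15515416 -357.81830698   79.        ]]
yaw -0.5979122256787522 centre [ 470.65702983 -333.23944374   50.        ]
own x: dial -41.47599092495544 rock -8.845045869783002 44.002049604446654
press [ 502.06451096 -354.63033266   50.        ]
t 2.7 pos [ 490.7 -342.2  356.9] F [ 0.5  0.6 -0.6] tool shift [-16.3  -3.9  80.9]
turn [-0.     0.001  0.002] q [-0.65 -0.03  1.67 -0.    1.5  -1.63] w 0.3
```

carry_out --pt "-16 -4 0 0 0 0" --pt "0 0 35 0 0 0" --pt "0 0 35 0 0 0" --pt "0 0 5 0 0 0" --pt "0 0 0 0 0 0"

```text
time: 3.2
position: [501.7, -354.6, 281.6]
ee_rot: [[-0.826, 0.563, -0.0], [0.563, 0.826, 0.0], [0.0, -0.0, -1.0]]
contact_force: [0.8, 0.7, -0.2]
grip_width: 0.6
grasp_force: 0.0
```

carry_out --pt "0 0 3 0 0 0" --pt "0 0 3 0 0 0" --pt "0 0 2 0 0 0" --pt "0 0 2 0 0 0" --pt "0 0 0 0 0 0"

```text
time: 3.7
position: [501.5, -354.7, 270.7]
ee_rot: [[-0.825, 0.564, -0.0], [0.564, 0.825, 0.0], [0.0, -0.0, -1.0]]
contact_force: [-0.7, -0.0, 0.3]
grip_width: 0.4
grasp_force: 0.0
```

carry_out --pt "0 0 2 0 0 0" --pt "0 0 2 0 0 0" --pt "0 0 2 0 0 0" --pt "0 0 2 0 0 0" --pt "0 0 0 0 0 0"

```text
time: 4.2
position: [501.6, -354.7, 262.9]
ee_rot: [[-0.825, 0.564, 0.001], [0.564, 0.825, -0.0], [-0.001, -0.0, -1.0]]
contact_force: [1.4, -1.0, 1.6]
grip_width: 0.4
grasp_force: 1.1
```

carry_out --pt "0 0 1 0 0 0" --pt "0 0 1 0 0 0" --pt "0 0 1 0 0 0" --pt "0 0 1 0 0 0" --pt "0 0 0 0 0 0"

```text
time: 4.7
position: [501.6, -354.7, 258.8]
ee_rot: [[-0.825, 0.564, 0.0], [0.564, 0.825, -0.0], [-0.0, -0.0, -1.0]]
contact_force: [2.9, -1.7, 3.6]
grip_width: 0.1
grasp_force: 1.9
```

carry_out --pt "0 0 1 0 0 0" --pt "0 0 0.5 0 0 0" --pt "0 0 0.5 0 0 0" --pt "0 0 0 0 0 0" --pt "0 0 0 0 0 0"

```text
time: 5.2
position: [501.7, -354.8, 257.3]
ee_rot: [[-0.825, 0.564, 0.001], [0.564, 0.825, -0.001], [-0.001, -0.0, -1.0]]
contact_force: [3.7, -3.1, 6.6]
grip_width: 0.5
grasp_force: 3.4
```

carry_out --pt "0 0 0.5 0 0 0" --pt "0 0 0.5 0 0 0" --pt "0 0 0 0 0 0" --pt "0 0 0 0 0 0" --pt "0 0 0 0 0 0"

```text
time: 5.7
position: [501.8, -354.8, 256.4]
ee_rot: [[-0.825, 0.565, 0.002], [0.564, 0.825, -0.001], [-0.002, -0.0, -1.0]]
contact_force: [5.3, -3.8, 7.1]
grip_width: 0.2
grasp_force: 3.7
```

carry_out --pt "0 0 0.5 0 0 0" --pt "0 0 0.5 0 0 0" --pt "0 0 0 0 0 0" --pt "0 0 0 0 0 0" --pt "0 0 0 0 0 0"

```text
time: 6.2
position: [501.9, -354.9, 255.9]
ee_rot: [[-0.825, 0.564, 0.002], [0.564, 0.825, -0.001], [-0.003, -0.0, -1.0]]
contact_force: [4.0, -2.1, 10.7]
grip_width: 0.7
grasp_force: 5.6
```

carry_out --pt "0 0 0.5 0 0 0" --pt "0 0 0.5 0 0 0" --pt "0 0 0 0 0 0" --pt "0 0 0 0 0 0" --pt "0 0 0 0 0 0"

```text
time: 6.7
position: [501.9, -354.9, 255.6]
ee_rot: [[-0.825, 0.564, 0.002], [0.564, 0.825, -0.002], [-0.003, -0.0, -1.0]]
contact_force: [1.9, -1.0, 17.0]
grip_width: 0.2
grasp_force: 8.5
```

The force jump at tip height 69.6 mm matches the fully-on height. Raising and checking.

carry_out --pt "0 0 -10 0 0 0" --pt "0 0 -20 0 0 0" --pt "0 0 -35 0 0 0" --pt "16 4 -35 0 0 0" --pt "0 0 0 0 0 0"

```text
time: 7.2
position: [490.2, -341.7, 358.6]
ee_rot: [[-0.826, 0.564, 0.004], [0.564, 0.826, -0.003], [-0.005, -0.0, -1.0]]
contact_force: [-0.5, -0.1, 0.0]
grip_width: 0.2
grasp_force: 0.0
```

```bash
python3 - <<'E'
from h import *
go([500,-352,90],.97)
f=load('wrist'); g=grab('wrist'); s=grab('side')
hsv=cv2.cvtColor(g['pixels'],cv2.COLOR_BGR2HSV); m=cv2.inRange(hsv,(0,0,185),(180,50,255)); M=m*0; M[90:270,225:325]=m[90:270,225:325]
N,l,st,c=cv2.connectedComponentsWithStats(M)
for i in range(1,N):
    if st[i,4]>100: print(st[i].tolist(),np.round(c[i],1),plane(g,[c[i]],62))
A=cv2.resize(g['pixels'][80:280,180:380],(400,400)); B=cv2.resize(s['pixels'][225:345,235:355],(400,400),interpolation=cv2.INTER_CUBIC)
cv2.imwrite('pics/after.png',np.hstack([A,B]))
E
```

```text
t 7.2 pos [ 490.2 -341.7  358.6] F [-0.5 -0.1  0. ] tool shift [-13.5  -2.9  82.7]
turn [-0.     0.005  0.001] q [-0.65 -0.04  1.67 -0.    1.5  -1.62] w 0.2
[258, 112, 31, 32, 681] [273.3 127.4] [[ 435.72685561 -310.46848087   62.        ]]
[255, 177, 39, 61, 2286] [274.1 206.5] [[ 487.18386929 -345.13731049   62.        ]]
```

View pics/after.png

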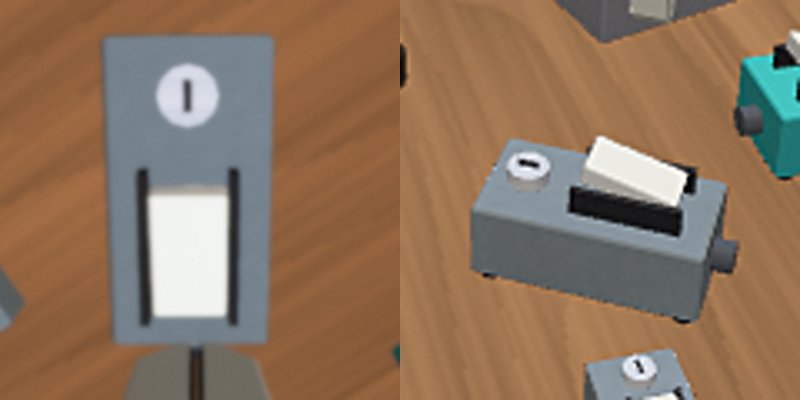

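The rocker is on: its far end is up beside the dial in side crop (640,160) and its +x end is down. The dial is still at (436,-310), so the box hasn't moved. Next, the round key.

```bash
python3 - <<'E'
from h import *
go([610.3,23.5,170],1.812)
E
```

```text
t 7.3 pos [ 490.4 -342.1  353.9] F [ 0.2 -0.8 -0.5] tool shift [107.3 369.5  -2.1]
turn [-0.     0.    -0.841] q [-0.65 -0.03  1.68 -0.    1.5  -1.62] w 0.6
```

carry_out --pt "9 44 0 0 0 0" --pt "9 44 0 0 0 0" --pt "9 44 0 0 0 0" --pt "9 44 0 0 0 0" --pt "9 44 0 0 0 0"

```text
time: 7.8
position: [578.0, -133.6, 351.8]
ee_rot: [[-0.825, 0.565, -0.003], [0.565, 0.825, 0.001], [0.003, -0.001, -1.0]]
contact_force: [0.9, -0.8, -0.3]
grip_width: 0.5
grasp_force: 0.0
```

carry_out --pt "9 44 0 0 0 0" --pt "9 44 0 0 0 0" --pt "10 44 0 0 0 0" --pt "10 44 0 0 0 0" --pt "0 0 0 0 0 -0.14"

```text
time: 8.3
position: [646.7, 35.6, 351.0]
ee_rot: [[-0.897, 0.442, -0.004], [0.442, 0.897, 0.001], [0.004, -0.001, -1.0]]
contact_force: [0.9, -1.7, -0.4]
grip_width: 0.4
grasp_force: 0.0
```

carry_out --pt "0 0 0 0 0 -0.14" --pt "0 0 0 0 0 -0.14" --pt "0 0 0 0 0 -0.14" --pt "0 0 0 0 0 -0.14" --pt "0 0 0 0 0 -0.14"

```text
time: 8.8
position: [645.7, 31.3, 351.4]
ee_rot: [[-0.97, -0.243, -0.003], [-0.243, 0.97, -0.0], [0.003, 0.001, -1.0]]
contact_force: [-0.4, 0.0, 0.0]
grip_width: 0.3
grasp_force: 0.0
```

```bash
python3 - <<'E'
from h import *
go([610.3,23.5,75],1.812)
g=grab('wrist'); cv2.imwrite('pics/wrist2.png',g['pixels'])
hsv=cv2.cvtColor(g['pixels'],cv2.COLOR_BGR2HSV); m=cv2.inRange(hsv,(0,0,185),(180,50,255))
N,l,st,c=cv2.connectedComponentsWithStats(m)
for i in range(1,N):
    if st[i,4]>100: print(st[i].tolist(),np.round(c[i],1),plane(g,[c[i]],59).round(1))
E
```

```text
t 8.8 pos [645.7  31.3 351.4] F [-0.4  0.   0. ] tool shift [35.9  0.9 90.5]
turn [ 0.001 -0.003  0.005] q [ 0.01  0.07  1.57 -0.    1.5  -1.81] w 0.3
[407, 57, 39, 178, 370] [434.2 159.1] [[574.3 137.1  59. ]]
[153, 65, 115, 38, 4218] [210.7  84. ] [[563. -41.  59.]]
[319, 66, 58, 38, 2037] [348.3  84.5] [[538.9  56.4  59. ]]
[555, 70, 5, 60, 219] [557.4 100.3] [[504.3 219.3  59. ]]
[182, 138, 30, 56, 1507] [196.8 165.1] [[623.9 -39.4  59. ]]
[256, 143, 46, 46, 1677] [278.6 165.4] [[609.   21.6  59. ]]
[338, 144, 47, 45, 1932] [361.1 165.9] [[593.8  83.2  59. ]]
[125, 243, 308, 32, 7993] [278.1 257.3] [[682.6  39.7  59. ]]
[273, 376, 10, 22, 196] [277.4 386.3] [[810.9  71.2  59. ]]
```

View pics/wrist2.png

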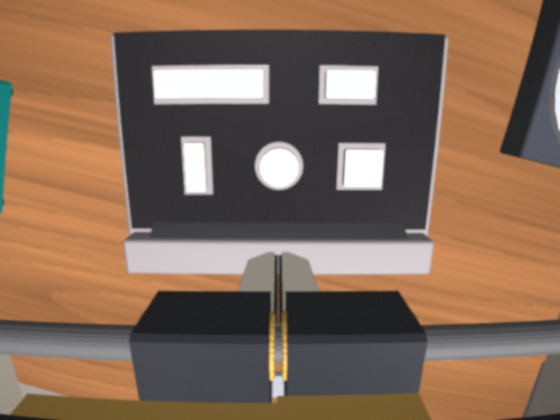

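Wrist view: round key at (279,166), long bar (211,84), short bar (348,84), narrow (197,165) and square (361,166). Positions match the two-view ones within 2 mm. Moving over the round key and descending.

carry_out --pt "36 0 0 0 0 0" --pt "0 0 0 0 0 0" --pt "0 0 40 0 0 0" --pt "0 0 40 0 0 0" --pt "0 0 10 0 0 0"

```text
time: 9.35
position: [609.8, 22.8, 258.3]
ee_rot: [[-0.972, -0.236, -0.007], [-0.236, 0.972, 0.0], [0.007, 0.002, -1.0]]
contact_force: [-0.4, -0.3, 0.4]
grip_width: 0.7
grasp_force: 0.0
```

carry_out --pt "0 0 4 0 0 0" --pt "0 0 4 0 0 0" --pt "0 0 2 0 0 0" --pt "0 0 0 0 0 0" --pt "0 0 0 0 0 0"

```text
time: 9.85
position: [610.8, 22.8, 254.7]
ee_rot: [[-0.971, -0.238, 0.001], [-0.238, 0.971, -0.0], [-0.001, -0.0, -1.0]]
contact_force: [0.8, -0.3, 0.1]
grip_width: 0.8
grasp_force: 0.0
```

carry_out --pt "0 0 3 0 0 0" --pt "0 0 3 0 0 0" --pt "0 0 2 0 0 0" --pt "0 0 0 0 0 0" --pt "0 0 0 0 0 0"

```text
time: 10.35
position: [610.6, 22.8, 245.7]
ee_rot: [[-0.971, -0.238, -0.0], [-0.238, 0.971, 0.0], [0.0, 0.0, -1.0]]
contact_force: [-0.6, -0.1, 0.2]
grip_width: 0.6
grasp_force: 0.0
```

carry_out --pt "0 0 1.5 0 0 0" --pt "0 0 1.5 0 0 0" --pt "0 0 1 0 0 0" --pt "0 0 1 0 0 0" --pt "0 0 0 0 0 0"

```text
time: 10.85
position: [610.7, 22.8, 240.8]
ee_rot: [[-0.971, -0.238, 0.0], [-0.238, 0.971, 0.0], [-0.0, -0.0, -1.0]]
contact_force: [-0.4, 0.8, 3.7]
grip_width: 0.3
grasp_force: 1.6
```

Tips are at 54.8 mm with 3.7 N, so the key is about 4 mm in. Pressing to the stop.

carry_out --pt "0 0 1 0 0 0" --pt "0 0 0.5 0 0 0" --pt "0 0 0.5 0 0 0" --pt "0 0 0 0 0 0" --pt "0 0 0 0 0 0"

```text
time: 11.35
position: [610.7, 22.8, 239.3]
ee_rot: [[-0.971, -0.238, 0.0], [-0.238, 0.971, 0.0], [-0.0, -0.0, -1.0]]
contact_force: [-2.7, -0.1, 8.6]
grip_width: 0.4
grasp_force: 4.2
```

carry_out --pt "0 0 0.5 0 0 0" --pt "0 0 0.5 0 0 0" --pt "0 0 0 0 0 0" --pt "0 0 0 0 0 0" --pt "0 0 0 0 0 0"

```text
time: 11.85
position: [610.7, 22.9, 239.2]
ee_rot: [[-0.971, -0.238, 0.001], [-0.238, 0.971, -0.0], [-0.001, -0.0, -1.0]]
contact_force: [-8.0, -0.1, 17.1]
grip_width: 0.9
grasp_force: 8.4
```

Bottomed at 53.2 mm and 17 N. Lifting off, then over to the long bar.

carry_out --pt "0 0 -5 0 0 0" --pt "0 0 -15 0 0 0" --pt "0 0 -20 0 0 0" --pt "0 0 0 0 0 0" --pt "0 0 0 0 0 0"

```text
time: 12.35
position: [610.6, 22.8, 278.0]
ee_rot: [[-0.971, -0.238, 0.001], [-0.238, 0.971, 0.0], [-0.001, -0.0, -1.0]]
contact_force: [0.2, -0.2, -0.5]
grip_width: 0.7
grasp_force: 0.0
```

carry_out --pt "31 -25.5 0 0 0 0" --pt "31 -25.5 0 0 0 0" --pt "0 0 0 0 0 0" --pt "0 0 0 0 0 0" --pt "0 0 0 0 0 0"

```text
time: 12.85
position: [562.9, -41.0, 277.3]
ee_rot: [[-0.971, -0.238, -0.0], [-0.238, 0.971, 0.0], [0.0, 0.0, -1.0]]
contact_force: [0.3, -0.5, 0.2]
grip_width: 0.5
grasp_force: 0.0
```

```bash
python3 - <<'E'
from h import *
go([562.7,-41.5,62],1.81)
s=grab('side'); h=cv2.cvtColor(s['pixels'],cv2.COLOR_BGR2HSV); m=cv2.inRange(h,(0,0,195),(180,50,255)); M=m*0; M[170:192,260:330]=m[170:192,260:330]
N,l,st,c=cv2.connectedComponentsWithStats(M); print(st[1:].tolist(),c[1:].round(1).tolist())
E
```

```text
t 12.85 pos [562.9 -41.  277.3] F [ 0.3 -0.5  0.2] tool shift [ 0.3 -0.5 29.3]
turn [ 0.    -0.     0.001] q [-0.12 -0.06  1.83  0.    1.37 -1.93] w 0.5
[[283, 174, 4, 4, 10], [266, 179, 12, 7, 42], [299, 183, 9, 5, 36]] [[285.0, 175.0], [271.6, 181.8], [303.1, 184.8]]
```

Round key is back up (same side pixels, partly occluded by the gripper). Pressing the long bar.

carry_out --pt "0 0 10 0 0 0" --pt "0 0 10 0 0 0" --pt "0 0 7 0 0 0" --pt "0 0 2 0 0 0" --pt "0 0 0 0 0 0"

```text
time: 13.4
position: [562.5, -41.4, 248.2]
ee_rot: [[-0.971, -0.238, -0.001], [-0.238, 0.971, 0.0], [0.001, 0.0, -1.0]]
contact_force: [-0.7, 1.0, -0.0]
grip_width: 0.5
grasp_force: 0.0
```

carry_out --pt "0 0 2 0 0 0" --pt "0 0 2 0 0 0" --pt "0 0 1 0 0 0" --pt "0 0 1 0 0 0" --pt "0 0 0 0 0 0"

```text
time: 13.9
position: [562.6, -41.5, 242.9]
ee_rot: [[-0.971, -0.238, 0.001], [-0.238, 0.971, -0.0], [-0.001, -0.0, -1.0]]
contact_force: [1.1, 0.2, 1.3]
grip_width: 0.9
grasp_force: 1.0
```

carry_out --pt "0 0 1 0 0 0" --pt "0 0 1 0 0 0" --pt "0 0 0.5 0 0 0" --pt "0 0 0 0 0 0" --pt "0 0 0 0 0 0"

```text
time: 14.4
position: [562.6, -41.4, 240.2]
ee_rot: [[-0.971, -0.238, 0.0], [-0.238, 0.971, -0.0], [-0.0, -0.0, -1.0]]
contact_force: [2.4, -0.7, 1.9]
grip_width: 0.0
grasp_force: 1.3
```

carry_out --pt "0 0 0.5 0 0 0" --pt "0 0 0.5 0 0 0" --pt "0 0 0.5 0 0 0" --pt "0 0 0 0 0 0" --pt "0 0 0 0 0 0"

```text
time: 14.9
position: [562.6, -41.4, 239.3]
ee_rot: [[-0.971, -0.238, 0.0], [-0.238, 0.971, -0.0], [-0.0, -0.0, -1.0]]
contact_force: [-1.7, -0.3, 8.9]
grip_width: -0.0
grasp_force: 4.6
```

carry_out --pt "0 0 0.5 0 0 0" --pt "0 0 0.5 0 0 0" --pt "0 0 0 0 0 0" --pt "0 0 0 0 0 0" --pt "0 0 0 0 0 0"

```text
time: 15.4
position: [562.6, -41.4, 239.2]
ee_rot: [[-0.971, -0.238, 0.001], [-0.238, 0.971, -0.0], [-0.001, -0.0, -1.0]]
contact_force: [-6.2, 0.5, 19.1]
grip_width: 0.3
grasp_force: 9.5
```

Bottomed at the same 53.2 mm, 19 N. Lifting clear and checking.

carry_out --pt "0 0 -10 0 0 0" --pt "0 0 -30 0 0 0" --pt "0 0 -45 0 0 0" --pt "0 0 -45 0 0 0" --pt "0 0 -45 0 0 0"

```text
time: 15.9
position: [562.1, -41.4, 414.3]
ee_rot: [[-0.971, -0.238, -0.001], [-0.238, 0.971, 0.0], [0.001, 0.0, -1.0]]
contact_force: [-0.1, 0.0, 0.5]
grip_width: 0.3
grasp_force: 0.0
```

carry_out --pt "-35 15 0 0 0 0" --pt "-35 15 0 0 0 0" --pt "-35 15 0 0 0 0" --pt "0 0 0 0 0 0" --pt "0 0 0 0 0 0"

```text
time: 16.4
position: [654.0, 27.6, 411.8]
ee_rot: [[-0.971, -0.239, -0.002], [-0.239, 0.971, -0.0], [0.002, 0.0, -1.0]]
contact_force: [0.2, 0.9, 0.0]
grip_width: 0.6
grasp_force: 0.0
```

```bash
python3 - <<'E'
from h import *
s=env.read_state(); print(s['time'],s['position'],s['contact_force'])
a=grab('side'); g=grab('wrist')
B=cv2.resize(a['pixels'][140:350,190:400],(600,600),interpolation=cv2.INTER_CUBIC)
cv2.imwrite('pics/end.png',np.hstack([B,cv2.resize(g['pixels'],(200,150)).repeat(1,0)]) if 0 else B)
h=cv2.cvtColor(g['pixels'],cv2.COLOR_BGR2HSV); m=cv2.inRange(h,(0,0,185),(180,50,255))
N,l,st,c=cv2.connectedComponentsWithStats(m)
for i in range(1,N):
    if st[i,4]>100: print(st[i].tolist(),plane(g,[c[i]],59).round(1))
E
```

```text
16.4 [654.02121949  27.61440263 411.82862167] [0.21792503 0.88664133 0.03077607]
[518, 18, 42, 135, 2210] [[495.2 235.9  59. ]]
[537, 39, 23, 96, 1553] [[491.1 249.8  59. ]]
[182, 66, 94, 30, 2757] [[563.2 -41.4  59. ]]
[319, 66, 47, 30, 1295] [[539.1  56.7  59. ]]
[205, 126, 23, 46, 997] [[624.5 -40.   59. ]]
[266, 130, 38, 38, 1106] [[609.7  21.6  59. ]]
[335, 131, 38, 37, 1253] [[594.3  84.1  59. ]]
[157, 214, 257, 26, 6507] [[682.8  40.7  59. ]]
[497, 355, 48, 64, 1719] [[815.8 372.8  59. ]]
```

View pics/end.png

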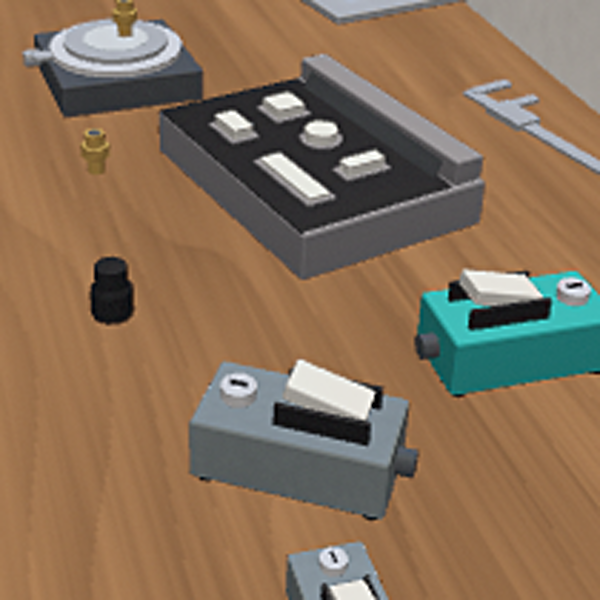

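In the final side crop the long bar at (295,178) sits lower than the other keys, the round key at (320,132) is up, and the rocker at (332,390) is on. The fittings and objective are standing, and the arm is clear. Handing in.

```bash
python3 -c "
from station import ticket
print(ticket.job_done())"
```

```text
the job is handed in; nothing more can be done
None
```

I switched the lamp on, pressed the round key and let it come back up, and pushed the long bar latch down, in that order. The last pictures showed all three as required and the arm clear of everything; I handed the job in at about 16.5 s, and no verdict came back.

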